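Refit the stop collar on the bent arm of the bench stand

TASK

Pick up the orange drilled stop collar by its upright tab, thread it onto the free end of the bent steel rod of the bench stand and slide it along the hand-bent rod and around the bend, easing it whenever it binds so that it never bears on the rod with more than 12 newtons. Push it home against the dark flange, hold it there with a light steady press of 4 to 8 newtons (never over 20) for about a second, then let go and leave it hanging on the rod, flush with the flange. Leave the screw jar and the dropper bottle where they stand.

Things in the scene. Friction and masses are not known exactly. Their poses are not given: they have to be found in the camera images.
- collar_tab (a point): Centre of the grip tab of the loose orange collar. The tab is an upright plate 20 mm along x, 12 mm thick along y (grip it across y), 36 mm high; it stands on a block 20 mm along x, 34 mm along y. The collar's foot is 52 mm below this point, the top of the block 18 mm below it. x along the bore, z up. It starts standing on the bench, tab up, and is the same both ways round.
- collar_bore (a point): Centre of the bore of the collar, 30 mm straight below collar_tab. The bore is a straight through hole along the collar's x, 13 mm in diameter, 20 mm long. The steel foot makes the collar bottom-heavy, so that it hangs tab up when let go on the rod.
- rod_nose: Free end of the level rod, 110 mm above the bench; origin on its axis at the very end. x points inward along the rod, z up. 8 mm are a nose 7 mm thick; beyond, the rod is 10 mm thick. It runs straight 73.5 mm, bends 75 degrees to the right (clockwise from above), axis radius 55 mm, then runs straight 35 mm to the seat. Bent by hand: between end and seat its axis strays from this line by up to 7 mm sideways and 3 mm in height.
- seat (a point): Where the centre of the bore is when the collar is home: on the rod's axis, 10 mm before the face of the flange (dark steel disc of 30 mm diameter round the rod, 45 mm past the end of the bend). Its x axis points along the rod towards the flange and post, z up.
- flange: The dark steel disc (30 mm in diameter) fixed on the rod before the post; the origin is the centre of the face against which the collar goes home. Its x axis points along the rod away from that face, towards the post, z up.
- stand: The whole fixed, rigid stand with rod, nose and flange: grey base plate 80 mm square, blue post 28 mm thick and 125 mm high; the origin is on the bench under the post, 30 mm behind the flange's face; its y axis points from the post along the rod to the flange (against the x of seat).
- collar: The orange collar as a whole; the origin is the centre of its underside.
- jar: White screw jar with red cap, 50 mm in diameter, 66 mm high, a bystander; the origin is at the centre of its underside.
- bottle: Amber dropper bottle, 34 mm in diameter, 102 mm high, a bystander; the origin is at the centre of its underside.
There are look-alikes about, which are no part of the job. Of the things that look like the collar, the smallest one is meant.

How it is judged:
On the way, in this order (a step that is already met when the one before it is completed fails the run):
1. the collar is threaded on the straight free leg of the rod (x of collar_bore in the frame of rod_nose between 0.015 and 0.085 m and y of collar_bore in the frame of rod_nose between -0.004 and 0.004 m and z of collar_bore in the frame of rod_nose between -0.004 and 0.004 m), for 0.1 s.
2. the collar is pressed home against the flange with 3 to 10 N for 0.4 s (contact force between collar and flange between 3 and 10 N and distance between collar_bore and seat below 0.005 m), for 0.4 s.
At the end, for the whole second after the job is handed in: The collar hangs at rest on the rod, released, tab up within 0.5 rad, its bore within 3 mm of home along the rod (gap to the flange under 3 mm), within 5 mm of the seat point, and in line with the rod within 0.2 rad (x of collar_bore in the frame of seat between -0.003 and 0.003 m and distance between collar_bore and seat below 0.005 m and angle between the x axis of collar_bore and the x axis of seat, either way round below 0.2 rad and angle between collar_tab's own z axis and vertical below 0.5 rad and linear speed of collar below 0.02 m/s and contact force between collar and the fingers below 0.1 N); the robot touches nothing.
It fails at once if on its way (more than 8 mm from home) the collar bears on the rod or stand with more than 12 N (contact force between collar and stand above 12 N and distance between collar_bore and seat above 0.008 m).
It fails at once if the collar bears on the flange or stand with more than 20 N (contact force between collar and stand above 20 N).
It fails at once if the robot itself presses on the stand with more than 15 N (contact force between any of the fingers, the arm and stand above 15 N).
It fails at once if the screw jar or the dropper bottle is moved by more than 20 mm (distance of any of jar, bottle from where it was at the start of the episode above 0.02 m).
It also fails if it takes over 64 s, if anything falls off the work surface, if the arm or the gripper's body presses on something with over 40 N, if the wrist force passes 120 N, or if a joint passes its speed limit or range.

ROBOT

A 6-joint arm with a two-finger parallel gripper is mounted at the origin on the work surface; the furniture and walls round the work are solid. World frame = base frame: x ahead of the robot, y to its left, z up, the work surface at z = 0. Lengths are in m, angles in rad, forces in N, time in s.
With the tool pointing down it reaches from about 0.275 to 0.725 m from the base axis. Payload 5.6 kg.
Tool frame: the origin (TCP) lies at the very end of the fingers, on their centre line; the grasp point (between the pads) lies 19 mm behind it; z points along the fingers, y is the line along which they close (so a half turn about z gives the same grasp; the last joint's range is limited). The gripper opens to 85 mm and grips with 20 to 120 N. Pads are 22 mm wide; open, the fingers measure 114 mm over their backs; the gripper's body (76 mm by 85 mm) begins 54 mm behind the grasp point. The pads swing forward as they close: fully open they stand 13 mm farther back than shut.
Start: joints at [1.511, 0.255, 0.108, 0, -1.424, -0.285], TCP at [0.186, 0.518, 0.231] pointing down, gripper open.
Joint ranges: [-2.95, 2.95], [-1.21, 1.97], [-1.09, 1.5], [-2.87, 1.71], [-2.94, -0.07], [-3.05, 3.05]. Speed limits (rad/s): [2.57, 2.57, 3.14, 3.14, 3.14, 3.14].

INTERFACE

Orientations are given as a rotation vector (axis times angle).
In Python, from plant import * gives the robot as it stands.
- The arm moves only by the tool carry_out, never from a script. Its arguments are lists of equal length, an entry for each row: "hand": the closure, from 0 (fully open) to 1 (shut); "travel": the shift along the tool's x, y, z in units of 40 mm (1.0 is 40 mm), a list of three; "angular": the turn, a rotation vector about the tool's x, y, z in units of 6 degrees (1.0 is 6 degrees), a list of three. In form: {"hand": [hand, ...], "travel": [[x, y, z], ...], "angular": [[rx, ry, rz], ...]}. A call has 1 to 12 rows; each row shifts and turns the commanded pose from where the row before left it, along the tool's axes as they then stand; what a row does not reach is not made up. A row lasts 1/12 s, in which the tool goes at most 41.7 mm and 7.16 degrees, less where a joint would pass 70% of its speed; a pose out of reach is approached as far as the arm can. A call is refused whole if a number of a shift passes 1 or a number of a turn 1, either way. A call with a gripper value outside its range is refused whole. The fingers move at their own pace and stop on an object; the grip force is fixed at half the most. Time passes only in rows, so rows that do not move let the fingers close. It gives the time, the measured TCP pose, the force, the opening and the grip force at its end, in the units of the state.
- observe(): the state, without advancing time (a new reading comes with each control period).
- grab_frame(name): name is "side" or "top"; returns (picture, depth): 420x560x3 uint8, red, green, blue; 420x560 float32, m along the optical axis (not along the pixel's ray), 0 where there is no reading.
- get_calibration(name): a dict with "intrinsics" (3x3 intrinsics, pixels), "extrinsics" (4x4, takes a point from world to camera coordinates). Camera axes: x right, y up, looking along -z (the intrinsics and any distortion apply to the point x, -y, -z); pixel columns grow to the right and rows downward; lengths in m; the calibration is good to about 2 mm. A picture is of the moment at which its call begins. get_calibration takes no time and is no camera call.
- finish_job(): hands the job in; it is judged then, once.
Trained networks look in the newest picture that a camera, given by its name, has taken for a name from the list of things; names that differ only in an ending like _2 or _b are one class to them, and where a whole thing is asked for, a point or a joint stands for the part that bears it (a point fixed in the world has none). Each returns a list of dicts, best first, with "p" (0 to 1); they miss things now and then, are a little off and sometimes report something else, mostly with a low value. They report only what shows in the picture. A call takes as long as a camera call. They do not tell look-alikes from the thing itself.
- cut_out(camera, target): "pixels" (420x560 bool, what is visible of it) and "position" ([row, column] in pixels, amid what is visible of it).
The state is a dict: "clock": time; "q": joint angles; "qvel": joint speeds; "tau": joint torques, N m; "tcp_pos": TCP position; "orientation": TCP orientation; "wrist_force": force on the tool from outside, world axes, zero at the start; "torque": the same for the moment, N m; "opening": finger opening in m; "grasp_force": force on a finger pad.
Only numpy, scipy, OpenCV 4.12 (cv2) and the standard library are available. Lean on these libraries where they do the work, as an engineer would, in place of code of your own. Each camera call takes 0.05 s, during which the arm holds its last target. There are 200 camera calls.

## Working session

There is one attempt and no reset: what is moved stays moved. The work goes in short steps, Python scripts to look and compute and a tool call to move; the robot and the scene stay as the last step left them, time stands still between calls to the robot, and variables do not carry over. Pictures are saved under pics/ and viewed, at most 10 in all, crops included, and the job is handed in when it is done.

Besides the shell and the picture viewer there is one more tool, called as name(argument=value, ...) on one line, values as JSON. carry_out: Moves the arm, as the interface text tells. Its arguments: {"type":"object","properties":{"hand":{"type":"array"},"travel":{"type":"array"},"angular":{"type":"array"}},"required":["hand","travel","angular"]}

```bash
mkdir -p pics; cat > h.py <<'E'
from plant import *
import numpy as np, cv2
from scipy.spatial.transform import Rotation as R
def cloud(name,d):
    c=get_calibration(name);K=np.array(c["intrinsics"]);T=np.linalg.inv(np.array(c["extrinsics"]))
    v,u=np.mgrid[:d.shape[0],:d.shape[1]]
    P=np.stack([(u-K[0,2])/K[0,0]*d,-(v-K[1,2])/K[1,1]*d,-d],-1)
    return P@T[:3,:3].T+T[:3,3]
E
python3 - <<'E'
from h import *
for n in("side","top"):
    im,d=grab_frame(n);cv2.imwrite(f"pics/{n}0.png",im[...,::-1]);np.save(n,d);np.save(n+"im",im)
    c=get_calibration(n);print(n,{k:(np.round(v,3).tolist() if k!='x' else 0) for k,v in c.items()})
    P=cloud(n,d)
    for t in("collar","stand","flange","rod_nose","jar","bottle"):
        for r in cut_out(n,t)[:4]:
            m=r["pixels"]&(d>0);Q=P[m]
            print(t,round(r["p"],2),np.round(r["position"]),m.sum(),np.round(np.percentile(Q,[2,50,98],axis=0),3).tolist() if len(Q) else 0)
s=observe();print(s)
E
```

```text
side {'intrinsics': [[441.5, 0.0, 275.726], [0.0, 441.5, 217.273], [0.0, 0.0, 1.0]], 'extrinsics': [[0.838, -0.545, 0.004, -0.456], [0.286, 0.446, 0.848, -0.178], [-0.464, -0.71, 0.53, -0.813], [0.0, 0.0, 0.0, 1.0]]}
collar 0.72 [306. 347.] 901 [[0.466, -0.347, 0.003], [0.476, -0.331, 0.043], [0.493, -0.301, 0.09]]
collar 0.66 [339. 320.] 597 [[0.383, -0.372, 0.004], [0.393, -0.359, 0.033], [0.41, -0.342, 0.07]]
collar 0.6 [301. 299.] 923 [[0.397, -0.289, 0.002], [0.415, -0.28, 0.041], [0.439, -0.253, 0.09]]
stand 0.91 [239. 315.] 1784 [[0.477, -0.176, 0.001], [0.559, -0.141, 0.035], [0.639, 0.006, 0.124]]
stand 0.29 [338. 319.] 632 [[0.382, -0.372, 0.003], [0.394, -0.359, 0.032], [0.414, -0.339, 0.07]]
flange 0.56 [203. 314.] 85 [[0.553, -0.123, 0.098], [0.56, -0.112, 0.115], [0.576, -0.108, 0.124]]
rod_nose 0.25 [183. 257.] 362 [[0.561, 0.136, 0.007], [0.578, 0.148, 0.05], [0.604, 0.178, 0.067]]
jar 0.6 [182. 254.] 423 [[0.492, 0.004, 0.002], [0.578, 0.146, 0.047], [0.604, 0.184, 0.11]]
bottle 0.56 [281. 247.] 682 [[0.342, -0.199, 0.003], [0.354, -0.192, 0.05], [0.373, -0.173, 0.09
[... 416 characters left out ...]
0.103]]
{'clock': 0.7, 'q': array([ 1.51060758e+00,  2.55044146e-01,  1.08195546e-01, -2.20248837e-05,
       -1.42389872e+00, -2.84609533e-01]), 'qvel': array([-7.79123451e-04,  3.65612942e-05, -6.61217121e-04, -1.57621693e-03,
        2.39242218e-04, -9.93547702e-04]), 'tau': array([ 9.08186685e-04, -3.86292493e+01,  2.38040578e+01,  5.36714137e+00,
       -5.41997379e-04,  1.97193557e-06]), 'tcp_pos': array([0.18586519, 0.51762698, 0.23130751]), 'orientation': array([-3.09497537e+00,  5.38926013e-01,  4.26276007e-05]), 'wrist_force': array([ 0.05949675,  0.41844575, -0.77799799]), 'torque': array([ 0.0145268 , -0.02887159,  0.05734438]), 'grasp_force': 0.0, 'opening': 0.08517441437744665}
```

View pics/side0.png

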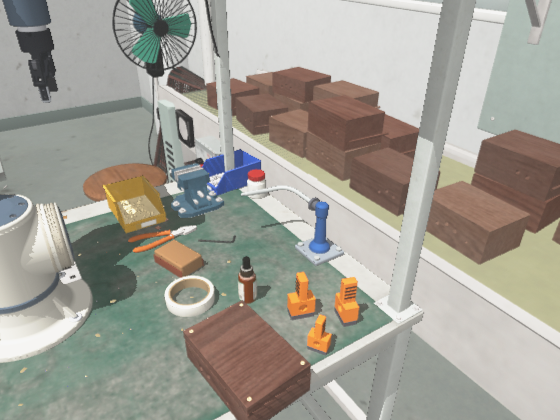

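View pics/top0.png

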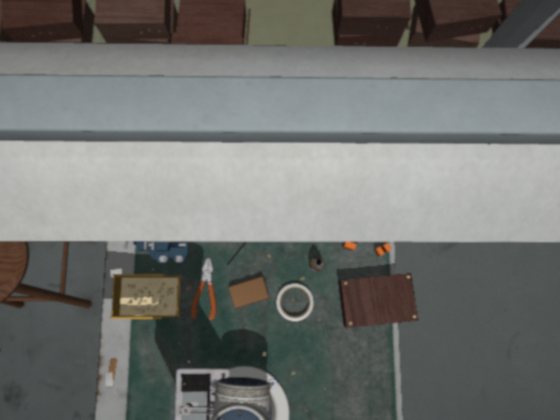

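Side view: the three orange collars sit at (row 301, col 303), (300, 347) and (338, 320). The last is the smallest, at world ≈(0.39, -0.36) and 70 mm high. The stand's post is at (235, 320), and the rod runs from its nose near (192, 243) to the flange at (203, 314). The top view is mostly hidden by an overhead beam.

```bash
python3 - <<'E'
from h import *
from scipy.optimize import minimize,least_squares
im=np.load("sideim.npy");d=np.load("side.npy");P=cloud("side",d)
# beam
dt=np.load("top.npy");Pt=cloud("top",dt)
for r in(45,90,138,145,190,238):print("beam",r,np.round(Pt[r,[50,280,500]],2).tolist())
print("campos",np.linalg.inv(np.array(get_calibration("side")["extrinsics"]))[:3,3])
hsv=cv2.cvtColor(im,cv2.COLOR_RGB2HSV)
# collar
m=np.zeros(d.shape,bool);m[310:356,303:337]=1
m&=(hsv[...,1]>150)&(hsv[...,0]<20)&(d>0)
Q=P[m];tab=Q[(Q[:,2]>.037)&(Q[:,2]<.066)];blk=Q[(Q[:,2]>.006)&(Q[:,2]<.03)]
top=Q[(Q[:,2]>.067)];print("n",len(tab),len(blk),len(top),np.percentile(Q[:,2],[50,90,99]))
def sd(p,hx,hy):
    q=np.abs(p)-[hx,hy];return np.hypot(*np.maximum(q,0).T)+np.minimum(q.max(1),0)
def res(v):
    c,s=np.cos(v[2]),np.sin(v[2]);Rm=np.array([[c,-s],[s,c]])
    return np.r_[sd((tab[:,:2]-v[:2])@Rm,.01,.006),sd((blk[:,:2]-v[:2])@Rm,.01,.017)]
out=[]
for th in np.linspace(-1.5,1.5,13):
    f=least_squares(res,[.39,-.365,th],loss="soft_l1",f_scale=.001);out.append((f.cost*1e6,*np.round(f.x,4)))
for o in sorted(out)[:4]:print(o)
# rod: print along columns
print("rod")
z=P[...,2]
for u in range(236,326,4):
    col=[v for v in range(165,225) if d[v,u]>0 and .09<z[v,u]<.128 and hsv[v,u,1]<255 and .4<P[v,u,0]<.75]
    if col:print(u,col[0],col[-1],np.round(P[(col[0]+col[-1])//2,u],4).tolist(),len(col))
# post
m=(hsv[...,1]>150)&(hsv[...,0]>100)&(hsv[...,0]<130)&(d>0)&(P[...,0]>.5)&(P[...,1]<-.08)&(z>.02)&(z<.12)
Q=P[m];print("post",len(Q),Q.mean(0),np.percentile(Q,[3,97],axis=0))
c=im[160:280,220:350];cv2.imwrite("pics/rod.png",cv2.resize(c,None,fx=6,fy=5,interpolation=cv2.INTER_CUBIC)[...,::-1])
E
```

```text
beam 45 [[0.48, 0.12, 0.85], [0.48, -0.07, 0.85], [0.57, -0.34, 0.7]]
beam 90 [[0.41, 0.09, 0.92], [0.41, -0.07, 0.92], [0.41, -0.22, 0.92]]
beam 138 [[0.38, 0.09, 0.9], [0.38, -0.07, 0.9], [0.38, -0.22, 0.91]]
beam 145 [[0.38, 0.1, 0.89], [0.38, -0.07, 0.89], [0.38, -0.23, 0.89]]
beam 190 [[0.35, 0.1, 0.87], [0.35, -0.07, 0.87], [0.35, -0.23, 0.87]]
beam 238 [[0.32, 0.11, 0.85], [0.32, -0.07, 0.85], [0.32, -0.24, 0.85]]
campos [ 0.05571853 -0.7459447   0.5837744 ]
n 111 221 53 [0.03267924 0.06663718 0.07016026]
(np.float64(2020.4631888379358), np.float64(0.3989), np.float64(-0.3532), np.float64(3.6516))
(np.float64(2651.7067623077905), np.float64(0.3972), np.float64(-0.3577), np.float64(2.0233))
(np.float64(2972.6108548769016), np.float64(0.3819), np.float64(-0.3625), np.float64(0.5422))
(np.float64(2972.610855032985), np.float64(0.3819), np.float64(-0.3625), np.float64(0.5422))
rod
244 193 195 [0.4647, 0.0082, 0.1095] 3
248 191 195 [0.4723, 0.0035, 0.1119] 5
252 191 194 [0.4826, 0.0038, 0.1112] 4
256 190 194 [0.4904, -0.0005, 0.1109] 5
260 190 193 [0.5003, -0.0013, 0.1109] 4
264 189 192 [0.5097, -0.0031, 0.1115] 4
268 188 192 [0.5193, -0.0046, 0.1094] 5
272 187 191 [0.5294, -0.0056, 0.1095] 5
276 186 190 [0.5368, -0.0107, 0.1122] 5
280 186 189 [0.5448, -0.0149, 0.1143] 4
284 186 189 [0.552, -0.0204, 0.1147] 4
288 186 190 [0.5583, -0.027, 0.1134] 5
292 188 191 [0.5618, -0.0378, 0.1147] 4
296 189 194 [0.5659, -0.0475, 0.1129] 6
300 192 197 [0.5651, -0.0638, 0.1131] 6
304 195 199 [0.565, -0.0789, 0.1128] 5
308 198 208 [0.553, -0.1094, 0.1164] 11
312 198 210 [0.5609, -0.1131, 0.1133] 13
316 198 218 [0.5554, -0.134, 0.1157] 21
320 202 219 [0.5587, -0.1432, 0.1145] 18
324 202 219 [0.5643, -0.1493, 0.1157] 18<stdin>:31: RuntimeWarning: Mean of empty slice.
  ret = um.true_divide(
Traceback (most recent call last):
IndexError: index -1 is out of bounds for axis 0 with size 0
```

```bash
python3 - <<'E'
from h import *
D=[];I=[]
for i in range(12):
    im,d=grab_frame("side");D.append(d);I.append(im.astype(float))
D=np.array(D);d=np.where(D>0,D,np.nan);d=np.nan_to_num(np.nanmedian(d,0));np.save("dm",d);im=np.mean(I,0);np.save("imm",im)
print("noise",np.nanmedian(np.std(D[:,300:350,240:330],0)))
im=im.astype(np.uint8)
a=cv2.resize(im[170:250,230:350],None,fx=5,fy=5,interpolation=cv2.INTER_CUBIC)
b=cv2.resize(im[305:360,290:345],None,fx=3.4,fy=7.2,interpolation=cv2.INTER_CUBIC)[:400]
b=cv2.resize(im[305:360,295:340],(200,244),interpolation=cv2.INTER_CUBIC)
b=np.vstack([b,np.zeros((156,200,3),np.uint8)])
cv2.imwrite("pics/zoom.png",np.hstack([a,b])[...,::-1])
P=cloud("side",d);z=P[...,2]
for u in range(240,314,3):
    col=[v for v in range(165,225) if d[v,u]>0 and .095<z[v,u]<.128 and .4<P[v,u,0]<.75]
    if col:print(u,col[0],col[-1],np.round(np.median([P[v,u] for v in col],0),4).tolist(),im[(col[0]+col[-1])//2,u])
E
```

```text
noise 0.0012171324
243 193 195 [0.4614, 0.007, 0.1112] [207 212 210]
246 192 195 [0.4676, 0.0042, 0.1117] [237 239 237]
249 191 195 [0.4742, 0.0028, 0.1122] [217 220 217]
252 191 194 [0.481, 0.001, 0.1118] [226 228 226]
255 190 194 [0.488, -0.0002, 0.1115] [214 216 214]
258 190 193 [0.495, -0.0015, 0.1113] [222 225 223]
261 189 193 [0.5021, -0.0024, 0.1114] [211 214 211]
264 189 192 [0.5096, -0.0032, 0.1104] [222 225 222]
267 188 192 [0.5167, -0.0045, 0.1101] [213 216 213]
270 188 191 [0.5242, -0.0054, 0.1096] [223 226 224]
273 187 190 [0.5314, -0.0065, 0.1106] [231 233 231]
276 186 190 [0.5377, -0.0094, 0.1122] [226 229 226]
279 186 189 [0.5435, -0.0129, 0.1125] [241 242 241]
282 186 189 [0.5488, -0.0171, 0.1131] [240 242 240]
285 186 189 [0.5537, -0.0219, 0.1139] [243 244 243]
288 186 190 [0.5578, -0.0278, 0.1139] [233 235 233]
291 187 191 [0.5607, -0.0354, 0.1139] [235 237 235]
294 188 192 [0.5638, -0.0427, 0.1139] [238 240 238]
297 190 194 [0.5646, -0.0532, 0.1133] [234 236 234]
300 192 197 [0.5647, -0.0646, 0.1125] [234 236 234]
303 194 199 [0.5646, -0.0758, 0.1126] [235 237 236]
306 196 201 [0.5648, -0.0865, 0.1127] [236 238 237]
309 198 209 [0.5553, -0.1103, 0.1139] [124 124 131]
312 198 210 [0.5612, -0.1124, 0.1144] [121 122 128]<stdin>:5: RuntimeWarning: All-NaN slice encountered
```

View pics/zoom.png

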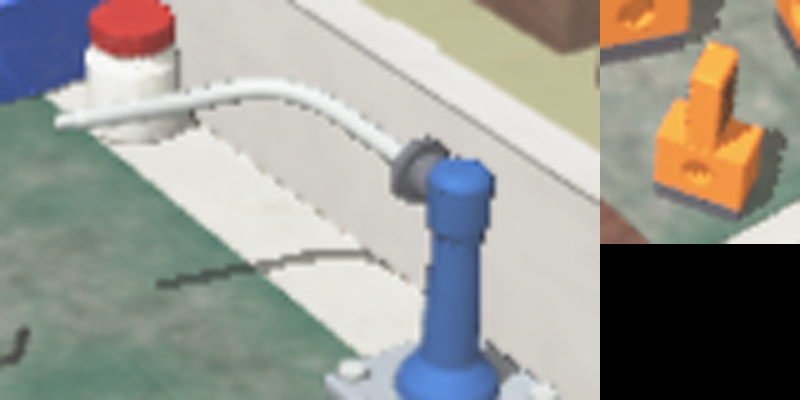

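The zoom shows the rod's smooth grey curve from the nose (crop 60,122) past the bend top (crop 265,88) to the dark flange (crop 415,170). The collar's tab and block faces are clear, with the bore facing the camera. Averaged depth is clean, so I'll fit poses from it.

```bash
python3 - <<'E'
from h import *
from scipy.optimize import least_squares
d=np.load("dm.npy");im=np.load("imm.npy").astype(np.uint8);P=cloud("side",d);z=P[...,2]
cam=np.linalg.inv(np.array(get_calibration("side")["extrinsics"]))[:3,3]
hsv=cv2.cvtColor(im,cv2.COLOR_RGB2HSV)
m=np.zeros(d.shape,bool);m[308:356,303:337]=1
m&=(hsv[...,1]>170)&(hsv[...,0]<20)&(d>0)
m=cv2.erode(m.astype(np.uint8),np.ones((2,2)))>0
Q=P[m]
print("block top z",np.median(Q[(Q[:,2]>.03)&(Q[:,2]<.038)][:,2]),"max",np.percentile(Q[:,2],98))
def box(p,c,h):
    q=np.abs(p-c)-h;return np.linalg.norm(np.maximum(q,0),axis=1)+np.minimum(q.max(1),0)
def res(v):
    p=np.c_[(Q[:,:2]-v[:2])@np.array([[np.cos(v[2]),-np.sin(v[2])],[np.sin(v[2]),np.cos(v[2])]]),Q[:,2]-v[3]]
    return np.minimum(box(p,[0,0,.017],[.01,.017,.017]),box(p,[0,0,.052],[.01,.006,.018]))
out=[]
for th in np.linspace(-1.5,1.5,10):
  for x,y in((.39,-.36),(.4,-.355),(.395,-.35)):
    f=least_squares(res,[x,y,th,0],loss="soft_l1",f_scale=.001);out.append((f.cost*1e6,np.median(abs(f.fun))*1e3,*np.round(f.x,4)))
for o in sorted(out)[:8:2]:print(np.round(o,4))
# rod axis
S=[]
for u in range(242,308):
    col=[v for v in range(165,225) if d[v,u]>0 and .095<z[v,u]<.128 and .4<P[v,u,0]<.75]
    S.append(np.median([P[v,u] for v in col],0))
S=np.array(S)
S=np.c_[[np.convolve(np.pad(S[:,k],3,mode="edge"),np.ones(7)/7,"valid") for k in range(3)]].T
t=np.gradient(S,axis=0);t/=np.linalg.norm(t,axis=1)[:,None]
w=S-cam;w/=np.linalg.norm(w,axis=1)[:,None];w-=(w*t).sum(1)[:,None]*t;w/=np.linalg.norm(w,axis=1)[:,None]
A=S+.0045*w;np.save("axis",A)
for i in range(3,64,4):print(242+i,np.round(A[i],4),round(np.degrees(np.arctan2(t[i,1],t[i,0])),1))
# post, flange
v,u=np.mgrid[205:230,318:326]
mp=(hsv[...,0]>100)&(hsv[...,0]<125)&(hsv[...,1]>150)&(P[...,0]>.5)&(P[...,1]<-.09)&(P[...,1]>-.25)&(z>.06)&(z<.12)
Q2=P[mp];f=least_squares(lambda c:np.hypot(*(Q2[:,:2]-c).T)-.014,[.565,-.145],loss="soft_l1",f_scale=.001);print("post",len(Q2),f.x)
mf=np.zeros(d.shape,bool);mf[196:214,308:316]=1;mf&=(im.max(2)<150);print("flange med",np.median(P[mf],0))
# obstacles
V=P.reshape(-1,3);V=V[(d.ravel()>0)]
r=np.hypot(V[:,0],V[:,1]);k=(V[:,2]>.13)&(V[:,2]<.8)&(r<.8)&(V[:,0]>.15)
g=np.unique(np.round(V[k]/[.05,.05,.1]).astype(int),axis=0)*[.05,.05,.1]
b={}
for x,y,zz in g:b.setdefault((round(x,2),round(y,2)),[]).append(round(zz,1))
print(b)
k=(np.abs(V[:,0]-.4)<.15)&(np.abs(V[:,1]+.36)<.12)&(V[:,2]>.025)
g,c=np.unique(np.round(V[k][:,:2]/.02).astype(int),axis=0,return_counts=True);print(np.round(g*.02,2).tolist())
s=observe();Rm=R.from_rotvec(s["orientation"]).as_matrix();print(Rm.round(3),s["clock"])
E
```

```text
block top z 0.033234725959899625 max 0.06942668767587845
[ 1.9390746e+03  4.1760000e-01  3.9870000e-01 -3.5330000e-01
  5.0580000e-01 -7.0000000e-04]
[ 1.9390746e+03  4.1760000e-01  3.9870000e-01 -3.5330000e-01
 -2.6358000e+00 -7.0000000e-04]
[ 1.9390746e+03  4.1760000e-01  3.9870000e-01 -3.5330000e-01
  5.0580000e-01 -7.0000000e-04]
[ 1.9390746e+03  4.1750000e-01  3.9870000e-01 -3.5330000e-01
  5.0580000e-01 -7.0000000e-04]
245 [0.4669 0.009  0.1093] -17.4
249 [0.4754 0.0064 0.1094] -16.4
253 [0.4842 0.0047 0.1092] -11.4
257 [0.4933 0.003  0.109 ] -9.6
261 [0.5027 0.0015 0.1085] -8.2
265 [5.124e-01 2.000e-04 1.080e-01] -8.2
269 [ 0.5223 -0.0014  0.1077] -8.5
273 [ 0.5324 -0.0034  0.1084] -15.7
277 [ 0.5418 -0.0071  0.1097] -28.0
281 [ 0.5498 -0.0127  0.1108] -40.3
285 [ 0.5567 -0.0196  0.1113] -50.8
289 [ 0.5621 -0.0288  0.1113] -64.6
293 [ 0.5661 -0.0396  0.1107] -74.5
297 [ 0.568  -0.0528  0.1098] -86.5
301 [ 0.5683 -0.0678  0.1095] -89.4
305 [ 0.5681 -0.0823  0.1096] -91.0
post 0 [ 0.565 -0.145]
flange med [ 0.55918829 -0.1119032   0.1144126 ]
{(np.float64(0.15), np.float64(0.45)
[... 2856 characters left out ...]
, [0.3, -0.4], [0.3, -0.38], [0.3, -0.36], [0.3, -0.34], [0.3, -0.32], [0.3, -0.3], [0.3, -0.28], [0.3, -0.26], [0.3, -0.24], [0.32, -0.42], [0.32, -0.4], [0.32, -0.38], [0.32, -0.36], [0.32, -0.34], [0.32, -0.32], [0.32, -0.3], [0.32, -0.28], [0.32, -0.26], [0.32, -0.24], [0.34, -0.42], [0.34, -0.4], [0.34, -0.38], [0.34, -0.36], [0.38, -0.36], [0.38, -0.34], [0.4, -0.38], [0.4, -0.36], [0.4, -0.34], [0.4, -0.28], [0.4, -0.26], [0.42, -0.36], [0.42, -0.28], [0.42, -0.26], [0.44, -0.3], [0.44, -0.28], [0.44, -0.26], [0.46, -0.34], [0.46, -0.32], [0.48, -0.34], [0.48, -0.32], [0.48, -0.3], [0.5, -0.34], [0.5, -0.32]]
[[ 0.941 -0.338  0.   ]
 [-0.338 -0.941  0.   ]
 [-0.    -0.    -1.   ]] 1.3
```

carry_out(hand=[0.3,0.3,0.3,0.3,0.3,0.3,0.3,0.3,0.3,0.3,0.3,0.3], travel=[[0.72,0.56,0],[0.72,0.56,0],[0.72,0.56,0],[0.72,0.56,0],[0.72,0.56,0],[0.72,0.56,0],[0.72,0.56,0],[0.72,0.56,0],[0.72,0.56,0],[0.72,0.56,0],[0.72,0.56,0],[0.72,0.56,0]], angular=[[0,0,0],[0,0,0],[0,0,0],[0,0,0],[0,0,0],[0,0,0],[0,0,0],[0,0,0],[0,0,0],[0,0,0],[0,0,0],[0,0,0]])

```text
clock: 2.3
tcp_pos: [0.4209, 0.1462, 0.2316]
orientation: [-3.094, 0.538, -0.001]
wrist_force: [0.5, 0.6, 0.0]
opening: 0.0597
grasp_force: 0.0
```

```bash
cat > fitc.py <<'E'
from h import *
from scipy.optimize import minimize
im=np.load("imm.npy").astype(np.uint8);c=get_calibration("side");K=np.array(c["intrinsics"]);T=np.array(c["extrinsics"])
hsv=cv2.cvtColor(im,cv2.COLOR_RGB2HSV)
m=np.zeros(im.shape[:2],np.uint8);m[308:358,300:340]=1
m&=((hsv[...,1]>150)&(hsv[...,0]<22)).astype(np.uint8)
n,l,st,_=cv2.connectedComponentsWithStats(m);m=(l==1+st[1:,4].argmax())
mx=m[300:365,295:345].astype(float)
S=8
def rend(v,z0=.006):
    a=np.zeros((65*S,50*S),np.uint8);cc,s=np.cos(v[2]),np.sin(v[2])
    for hx,hy,zl,zh in((.01,.017,z0,.034),(.01,.006,.034,.07)):
        q=np.array([[x*cc-y*s+v[0],x*s+y*cc+v[1],z,1] for x in(-hx,hx) for y in(-hy,hy) for z in(zl,zh)])@T.T
        u=np.c_[K[0,2]+K[0,0]*q[:,0]/-q[:,2]-295+.5,K[1,2]+K[1,1]*q[:,1]/q[:,2]-300+.5]*S
        cv2.fillConvexPoly(a,cv2.convexHull(u.round().astype(np.int32)),1)
    return a.reshape(65,S,50,S).mean((1,3))
f=lambda v:np.abs(rend(v[:3]*[.01,.01,.1],v[3]*.01)-mx).sum()
if __name__=="__main__":
    print(m.sum())
    for th in(-.3,.2,.5,.8,1.2,1.8,2.3):
        r=minimize(f,[39.9,-35.3,th*10,.6],method="Nelder-Mead",options=dict(initial_simplex=[[39.9,-35.3,th*10,.6],[40.3,-35.3,th*10,.6],[39.9,-34.9,th*10,.6],[39.9,-35.3,th*10+2,.6],[39.9,-35.3,th*10,.9]]))
        print(th,np.round(r.x*[.01,.01,.1,.01],4),round(r.fun,1))
E
python3 fitc.py
```

```text
519
-0.3 [ 0.3975 -0.3553  0.61    0.0127] 53.5
0.2 [ 0.3975 -0.3554  0.6099  0.0128] 53.6
0.5 [ 0.3978 -0.355   0.6172  0.0123] 54.3
0.8 [ 0.3975 -0.3554  0.61    0.013 ] 53.7
1.2 [ 0.3974 -0.3553  0.629   0.013 ] 54.4
1.8 [ 0.3975 -0.3553  0.6239  0.0127] 54.2
2.3 [ 0.3973 -0.3553  3.7588  0.0129] 53.0
```

carry_out(hand=[0.3,0.3,0.3,0.3,0.3,0.3,0.3,0.3,0.3,0.3,0.3,0.3], travel=[[0.3,0.97,0],[0.3,0.97,0],[0.3,0.97,0],[0.3,0.97,0],[0.3,0.97,0],[0.3,0.97,0],[0.3,0.97,0],[0.3,0.97,0],[0.3,0.97,0],[0.3,0.97,0],[0.3,0.97,0],[0.09,0.33,0]], angular=[[0,0,0],[0,0,0],[0,0,0],[0,0,0],[0,0,0],[0,0,0],[0,0,0],[0,0,0],[0,0,0],[0,0,0],[0,0,0],[0,0,0]])

```text
clock: 3.3
tcp_pos: [0.3983, -0.3163, 0.2308]
orientation: [3.093, -0.544, -0.002]
wrist_force: [-0.2, 0.4, 0.4]
opening: 0.0596
grasp_force: 0.0
```

carry_out(hand=[0.3,0.3,0.3,0.3,0.3,0.3,0.3,0.3,0.3,0.3,0.3], travel=[[0,0,0.2],[0,0,0.2],[0,0,0.2],[0,0,0.2],[0,0,0.2],[0,0,0.2],[0,0,0.2],[0,0,0.2],[0,0,0.2],[0,0,0],[0,0,0]], angular=[[0,0,-0.97],[0,0,-0.97],[0,0,-0.97],[0,0,-0.97],[0,0,-0.97],[0,0,-0.97],[0,0,-0.97],[0,0,-0.97],[0,0,-0.97],[0,0,0],[0,0,0]])

```text
clock: 4.22
tcp_pos: [0.399, -0.3121, 0.1592]
orientation: [-3.016, -0.878, 0.001]
wrist_force: [0.1, 0.5, 1.5]
opening: 0.0597
grasp_force: 0.0
```

carry_out(hand=[0.3,0.3,0.3,0.3,0.3,0.3,0.3,0.3,0.3,0.3,0.3,0.3], travel=[[-0.15,0.22,0],[-0.15,0.22,0],[-0.15,0.22,0],[-0.15,0.22,0],[0,0,0],[0,0,0.5],[0,0,0.5],[0,0,0.5],[0,0,0.5],[0,0,0.5],[0,0,0.45],[0,0,0]], angular=[[0,0,0],[0,0,0],[0,0,0],[0,0,0],[0,0,0],[0,0,0],[0,0,0],[0,0,0],[0,0,0],[0,0,0],[0,0,0],[0,0,0]])

```text
clock: 5.22
tcp_pos: [0.3956, -0.3535, 0.0377]
orientation: [-3.011, -0.878, 0.007]
wrist_force: [-0.2, 0.5, -0.3]
opening: 0.0598
grasp_force: 0.0
```

```bash
python3 - <<'E'
from h import *
s=observe();print(s["tcp_pos"],s["q"],s["wrist_force"],s["clock"])
im,d=grab_frame("side")
cv2.imwrite("pics/g1.png",cv2.resize(im[240:380,250:400],None,fx=4,fy=4,interpolation=cv2.INTER_CUBIC)[...,::-1])
E
```

```text
[ 0.39557108 -0.3535244   0.03770998] [-4.34870018e-01  3.64182184e-01 -2.61615161e-01 -1.46109486e-03
 -9.51876183e-01  2.57413512e+00] [-0.20123528  0.47299566 -0.34175217] 5.2167
```

View pics/g1.png

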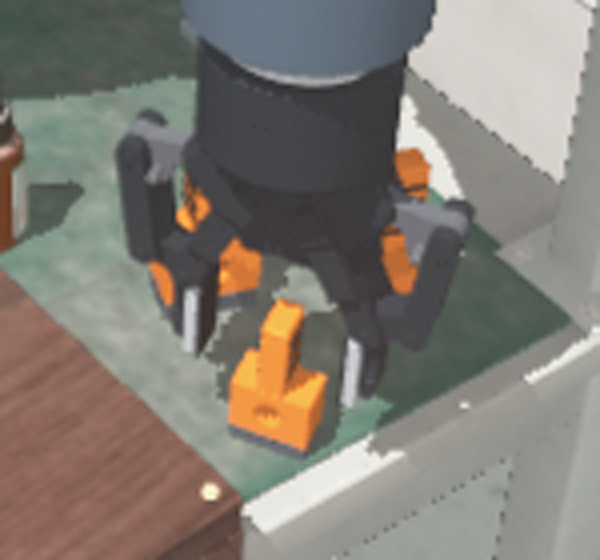

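Crop: the collar stands at (275, 375) midway between the pads at (192, 330) and (358, 375), so it is aligned. I'll raise 3 mm and close.

carry_out(hand=[0.3,0.3,0.6,0.7,0.8,0.9,1,1,1,1,1,1], travel=[[0.04,0,-0.08],[0,0,0],[0,0,0],[0,0,0],[0,0,0],[0,0,0],[0,0,0],[0,0,0],[0,0,0],[0,0,0],[0,0,0],[0,0,0]], angular=[[0,0,0],[0,0,0],[0,0,0],[0,0,0],[0,0,0],[0,0,0],[0,0,0],[0,0,0],[0,0,0],[0,0,0],[0,0,0],[0,0,0]])

```text
clock: 6.27
tcp_pos: [0.3995, -0.354, 0.0449]
orientation: [3.015, 0.883, 0.001]
wrist_force: [-0.9, 0.6, 5.4]
opening: 0.0107
grasp_force: 60.0
```

carry_out(hand=[0.7,0.7,0.7,0.7,0.7,1,1,1,1,1,1], travel=[[0,0,0],[0,0,0],[0,0,0.05],[0,0,0.05],[0,0,0],[0,0,0],[0,0,0],[0,0,0],[0,0,0],[0,0,0],[0,0,0]], angular=[[0,0,0],[0,0,0],[0,0,0],[0,0,0],[0,0,0],[0,0,0],[0,0,0],[0,0,0],[0,0,0],[0,0,0],[0,0,0]])

```text
clock: 7.18
tcp_pos: [0.3991, -0.3537, 0.0403]
orientation: [-3.015, -0.882, 0.0]
wrist_force: [0.3, 1.1, -2.5]
opening: 0.0107
grasp_force: 59.9
```

carry_out(hand=[1,1,1,1,1,1,1,1,1,1], travel=[[0,0,-0.1],[0,0,-0.3],[0,0,-0.5],[0,0,-0.6],[0,0,-0.6],[0,0,-0.6],[0,0,-0.6],[0,0,-0.5],[0,0,-0.2],[0,0,0]], angular=[[0,0,0],[0,0,0],[0,0,0],[0,0,0],[0,0,0],[0,0,0],[0,0,0],[0,0,0],[0,0,0],[0,0,0]])

```text
clock: 8.02
tcp_pos: [0.4002, -0.3544, 0.2026]
orientation: [3.012, 0.882, 0.005]
wrist_force: [0.4, 0.7, -1.6]
opening: 0.0114
grasp_force: 59.9
```

carry_out(hand=[1,1,1,1,1,1,1,1,1,1,1,1], travel=[[0.2,-0.26,0],[0.4,-0.53,0],[0.5,-0.67,0],[0.53,-0.7,0],[0.53,-0.7,0],[0.53,-0.7,0],[0.53,-0.7,0],[0.53,-0.7,0],[0.53,-0.7,0],[0.53,-0.7,0],[0.5,-0.67,0],[0.34,-0.47,0]], angular=[[0,0,0],[0,0,0],[0,0,0],[0,0,0],[0,0,0],[0,0,0],[0,0,0],[0,0,0],[0,0,0],[0,0,0],[0,0,0],[0,0,0]])

```text
clock: 9.02
tcp_pos: [0.4264, 0.0233, 0.1987]
orientation: [-3.014, -0.884, 0.004]
wrist_force: [0.9, 0.0, -1.2]
opening: 0.0111
grasp_force: 59.8
```

carry_out(hand=[1,1,1,1,1,1,1,1,1,1,1,1], travel=[[0,0,0],[0,0,0],[0,0,0],[0,0,0],[0,0,0],[0,0,0.1],[0,0,0.4],[0,0,0.5],[0,0,0.5],[0,0,0.3],[0,0,0],[0,0,0]], angular=[[0,0,0.8],[0,0,0.8],[0,0,0.8],[0,0,0.8],[0,0,0.8],[0,0,0.8],[0,0,0.8],[0,0,0.8],[0,0,0.8],[0,0,0.8],[0,0,0.27],[0,0,0]])

```text
clock: 10.02
tcp_pos: [0.4257, 0.0204, 0.1261]
orientation: [3.105, -0.466, -0.008]
wrist_force: [1.7, -0.2, -1.4]
opening: 0.0112
grasp_force: 59.8
```

```bash
cat > fit2.py <<'E'
from h import *
from scipy.optimize import least_squares
def frames(n):
    D=[];I=[]
    for i in range(n):
        im,d=grab_frame("side");D.append(d);I.append(im.astype(float))
    D=np.array(D);d=np.where(D>0,D,np.nan);return np.mean(I,0).astype(np.uint8),np.nan_to_num(np.nanmedian(d,0))
def box(p,c,h):
    q=np.abs(p-c)-h;return np.linalg.norm(np.maximum(q,0),axis=1)+np.minimum(q.max(1),0)
def collar(im,d,s):
    "bore pos and rotation near expectation"
    P=cloud("side",d);hsv=cv2.cvtColor(im,cv2.COLOR_RGB2HSV)
    t=s["tcp_pos"];b0=t-[0,0,.0183]
    m=((hsv[...,1]>160)&(hsv[...,0]<22)&(d>0)&(np.linalg.norm(P-b0,axis=2)<.06))
    m=cv2.erode(m.astype(np.uint8),np.ones((2,2)))>0;Q=P[m]
    Rt=R.from_rotvec(s["orientation"]).as_matrix();R0=np.c_[Rt[:,0],-Rt[:,1],-Rt[:,2]]
    def res(v):
        p=(Q-b0-v[:3])@(R0@R.from_rotvec(v[3:]).as_matrix())
        return np.r_[np.minimum(box(p,[0,0,-.005],[.01,.017,.017]),box(p,[0,0,.03],[.01,.006,.018])),v[3:]*.003]
    f=least_squares(res,[0]*6,loss="soft_l1",f_scale=.001)
    Rc=R0@R.from_rotvec(f.x[3:]).as_matrix()
    return b0+f.x[:3],Rc,f.x,len(Q),np.median(abs(f.fun))
E
python3 - <<'E'
from fit2 import *
np.set_printoptions(precision=4,suppress=True)
im,d=frames(10);s=observe();np.save("d2",d)
print(s["tcp_pos"],s["orientation"],s["q"],s["wrist_force"],s["clock"])
b,Rc,v,n,e=collar(im,d,s);print("bore",b,"off",v,n,e,"yaw",np.degrees(np.arctan2(Rc[1,0],Rc[0,0])),"pitch",np.degrees(Rc[2,0]))
cv2.imwrite("pics/p2.png",cv2.resize(im[150:240,190:330],None,fx=5,fy=5,interpolation=cv2.INTER_CUBIC)[...,::-1])
A=np.load("axis.npy");print(A[:8])
E
```

```text
[0.4279 0.0207 0.1286] [-3.1069  0.4641 -0.0004] [ 0.417   0.0765 -0.38   -0.     -1.114   0.8573] [-0.2976 -0.1019 -1.9689] 10.5167
bore [0.4265 0.0205 0.109 ] off [-0.0015 -0.0002 -0.0013  0.0017  0.0511  0.0127] 100 0.0002184144669865034 yaw -16.25729661456753 pitch -2.912090965731523
[[0.4624 0.0106 0.1092]
 [0.4636 0.0102 0.1092]
 [0.4651 0.0096 0.1092]
 [0.4669 0.009  0.1093]
 [0.4688 0.0085 0.1094]
 [0.4711 0.0079 0.1094]
 [0.4734 0.0071 0.1094]
 [0.4754 0.0064 0.1094]]fit2.py:7: RuntimeWarning: All-NaN slice encountered
  D=np.array(D);d=np.where(D>0,D,np.nan);return np.mean(I,0).astype(np.uint8),np.nan_to_num(np.nanmedian(d,0))
```

View pics/p2.png

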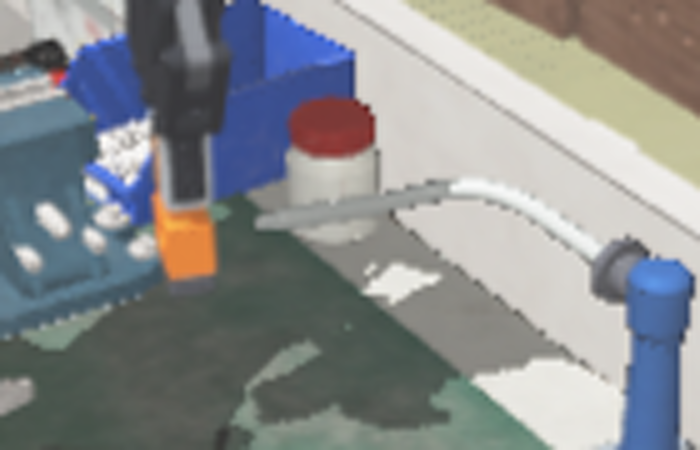

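The picture shows the gripped collar at crop (185, 245), with its bore level with the rod nose at (255, 222). Next is the path table.

```bash
cat > path.py <<'E'
from h import *
from scipy.interpolate import make_smoothing_spline,interp1d
def axis():
    A=np.load("axis.npy")[2:];e=np.array([[.5680,-.091,.1095],[.5678,-.1005,.1095],[.5676,-.11,.1095]])
    A=np.vstack([A,e]);s=np.r_[0,np.cumsum(np.linalg.norm(np.diff(A[:,:2],axis=0),axis=1))]+4
    w=np.ones(len(s));w[-3:]=3
    F=[make_smoothing_spline(s,A[:,k],w=w,lam=30e-9) for k in range(3)]
    t0=np.array([np.cos(np.radians(-17)),np.sin(np.radians(-17)),0])
    f=lambda q:np.array([F[k](max(q,4)) for k in range(3)])+min(q-4,0)*t0
    return f,s[-1]-10
f,seat=axis()
def pose(q):
    X=np.array([f(q+k) for k in np.linspace(-.01,.01,21)]);c=(X.max(0)+X.min(0))/2;c=X.mean(0)
    t=X[-1]-X[0];return c,np.degrees(np.arctan2(t[1],t[0]))
E
sed -i 's/)+4$/)+.004/;s/max(q,4)/max(q,.004)/;s/q-4,0/q-.004,0/;s/s\[-1\]-10/s[-1]-.01/' path.py
python3 - <<'E'
from path import *
from fit2 import observe
s=observe();print(s["tcp_pos"],"seat",seat)
off=np.array([.0014,.0002,.0196])
for q in np.r_[-.036,-.01,0,.01:.19:.008,seat]:
    c,y=pose(q);print(round(q*1e3),np.round((c+off)*1e3,1),round(y,1))
E
```

```text
[0.42794449 0.02072226 0.12860238] seat 4.181152262694526
-36 [-2565586.1 -8313448.3 13062311.7] -17.0
-10 [-2565561.2 -8313455.9 13062311.7] -17.0
0 [-2563630.2 -8307223.3 13052515.9] 72.8
10 [-2553119.  -8273147.  12998977.6] 72.9
18 [-2538716.3 -8226435.7 12925590.9] 72.9
26 [-2523458.4 -8176949.  12847843.8] 72.9
34 [-2508261.7 -8127661.1 12770409.2] 72.9
42 [-2493126.2 -8078571.6 12693286.4] 72.9
50 [-2478051.7 -8029680.2 12616474.6] 72.9
58 [-2463038.1 -7980986.5 12539973.4] 72.9
66 [-2448085.3 -7932490.  12463782.1] 72.9
74 [-2433193.2 -7884190.3 12387900. ] 72.9
82 [-2418361.6 -7836087.1 12312326.6] 72.9
90 [-2403590.4 -7788179.9 12237061.1] 72.9
98 [-2388879.6 -7740468.4 12162103. ] 72.9
106 [-2374228.8 -7692952.2 12087451.6] 72.9
114 [-2359638.2 -7645630.8 12013106.3] 72.9
122 [-2345107.4 -7598503.8 11939066.5] 72.9
130 [-2330636.4 -7551570.9 11865331.6] 72.9
138 [-2316225.1 -7504831.6 11791900.8] 72.9
146 [-2301873.4 -7458285.6 11718773.7] 72.9
154 [-2287581.1 -7411932.4 11645949.5] 72.9
162 [-2273348.1 -7365771.7 11573427.7] 72.9
170 [-2259174.3 -7319803.  11501207.5] 72.9
178 [-2245059.5 -7274025.9 11429288.5] 72.9
186 [-2231003.6 -7228440.1 11357669.8] 72.9
4181 [569.2 -99.8 129.1] -91.2
```

```bash
sed -i 's/)\]+4$/)]+.004/;s/lam=30e-9/lam=1e-9/' path.py
python3 - <<'E'
from path import *
print("seat",seat)
off=np.array([.0014,.0002,.0196])
for q in np.r_[-.036,-.01,0:.18:.006,seat]:
    c,y=pose(q);print(round(q*1e3),np.round((c+off)*1e3,1),np.round(f(q)*1e3,1),round(y,1))
A=np.load("axis.npy")[2:];s=np.r_[0,np.cumsum(np.linalg.norm(np.diff(A[:,:2],axis=0),axis=1))]+.004
print(np.abs(np.array([f(a) for a in s])-A).max(0))
E
```

```text
seat 0.18515226269452548
-36 [428.3  21.5 128.8] [426.9  21.3 109.2] -17.0
-10 [453.1  13.9 128.8] [451.7  13.7 109.2] -17.0
0 [462.7  11.  128.9] [461.3  10.8 109.2] -16.9
6 [468.4   9.2 128.9] [467.    9.  109.3] -17.0
12 [474.2   7.6 128.9] [472.8   7.3 109.4] -15.1
18 [480.    6.1 128.9] [478.5   5.7 109.4] -13.5
24 [485.8   4.8 128.8] [484.5   4.6 109.2] -11.2
30 [491.7   3.7 128.6] [490.3   3.5 109.1] -10.0
36 [497.7   2.7 128.4] [496.2   2.5 108.8] -9.1
42 [503.6   1.8 128.1] [502.2   1.6 108.5] -8.3
48 [509.5   1.  127.8] [508.1   0.8 108.1] -8.2
54 [5.155e+02 1.000e-01 1.275e+02] [ 5.141e+02 -1.000e-01  1.079e+02] -8.3
60 [521.4  -0.8 127.5] [520.   -1.  107.7] -9.2
66 [527.3  -1.9 127.6] [525.9  -1.9 107.9] -11.5
72 [533.1  -3.3 128. ] [531.8  -3.2 108.3] -15.8
78 [538.7  -5.2 128.7] [537.5  -5.1 109. ] -22.5
84 [544.1  -7.9 129.4] [542.9  -7.7 109.9] -29.9
90 [549.  -11.1 130.1] [547.8 -11.1 110.5] -36.9
96 [553.5 -15.  130.5] [552.4 -14.9 111.1] -44.1
102 [557.5 -19.4 130.8] [556.5 -19.3 111.3] -51.7
108 [560.9 -24.3 130.9] [559.8 -24.3 111.4] -59.1
114 [563.7 -29.6 130.8] [562.5 -29.7 111.2] -65.7
120 [565.8 -35.1 130.5] [564.7 -35.2 111. ] -71.2
126 [567.5 -40.9 130.2] [566.4 -41.  110.7] -76.6
132 [568.6 -46.7 129.8] [567.5 -46.9 110.1] -81.9
138 [569.2 -52.7 129.5] [568.  -52.9 109.8] -86.0
144 [569.5 -58.7 129.3] [568.2 -58.9 109.7] -88.4
150 [569.6 -64.7 129.2] [568.2 -64.9 109.6] -89.5
156 [569.6 -70.7 129.2] [568.3 -70.9 109.6] -90.2
162 [569.6 -76.7 129.2] [568.2 -76.9 109.6] -90.5
168 [569.5 -82.7 129.2] [568.1 -82.9 109.6] -90.9
174 [569.4 -88.7 129.1] [568.1 -88.9 109.6] -91.1
185 [569.2 -99.8 129.1] [ 567.8 -100.   109.5] -91.2
[2.34779685e-05 3.35735856e-05 4.40333477e-05]
```

carry_out(hand=[1,1,1,1,1,1,1,1,1,1,1,1], travel=[[0.1,-0.02,0],[0.1,0,0],[0.1,0,0],[0.1,0,-0.01],[0.1,0,0],[0.08,0,0],[0.08,0,0],[0.08,0,0],[0.08,0,0],[0.08,0,0],[0,0,0],[0,0,0]], angular=[[0,0,0],[0,0,0],[0,0,0],[0,0,0],[0,0,0],[0,0,0],[0,0,0],[0,0,0],[0,0,0],[0,0,0],[0,0,0],[0,0,0]])

```text
clock: 11.52
tcp_pos: [0.4626, 0.0109, 0.1288]
orientation: [3.107, -0.464, -0.0]
wrist_force: [-0.2, -0.2, -0.7]
opening: 0.011
grasp_force: 59.8
```

carry_out(hand=[1,1,1,1,1,1,1,1,1,1,1,1], travel=[[0.05,0,0],[0.05,0,0],[0.05,0,0],[0.05,0,0],[0.05,0,0],[0.05,0,0],[0.05,0,0],[0.05,0,0],[0.05,0,0],[0,0,0],[0,0,0],[0,0,0]], angular=[[0,0,0],[0,0,0],[0,0,-0.08],[0,0,-0.08],[0,0,-0.08],[0,0,-0.08],[0,0,-0.08],[0,0,-0.08],[0,0,-0.08],[0,0,0],[0,0,0],[0,0,0]])

```text
clock: 12.52
tcp_pos: [0.4798, 0.006, 0.1288]
orientation: [3.119, -0.373, -0.0]
wrist_force: [-0.0, 0.3, -1.0]
opening: 0.0116
grasp_force: 59.8
```

carry_out(hand=[1,1,1,1,1,1,1,1,1,1,1,1], travel=[[0.04,0,0],[0.04,0,0],[0.04,0,0],[0.04,0,0],[0.04,0,0],[0.04,0,0],[0.04,0,0],[0.04,0,0],[0.04,0,0.01],[0.04,0,0],[0.05,0,0],[0,0,0]], angular=[[0,0,-0.07],[0,0,-0.07],[0,0,-0.07],[0,0,-0.07],[0,0,-0.07],[0,0,-0.07],[0,0,-0.07],[0,0,-0.07],[0,0,-0.07],[0,0,-0.07],[0,0,-0.06],[0,0,0]])

```text
clock: 13.52
tcp_pos: [0.4978, 0.0024, 0.1284]
orientation: [3.132, -0.248, 0.0]
wrist_force: [1.7, 1.2, -2.2]
opening: 0.0113
grasp_force: 59.8
```

carry_out(hand=[1,1,1,1,1,1,1,1,1,1,1,1], travel=[[0.05,-0.005,0.004],[0.05,-0.005,0.003],[0.05,0,0.003],[0.05,0,0.003],[0.05,0,0.003],[0.05,0,0.003],[0.05,0,0.003],[0.05,0,0],[0.05,0,0],[0.05,0,0],[0.05,0,0],[0.04,0,0]], angular=[[0,0,-0.04],[0,0,-0.04],[0,0,-0.04],[0,0,0],[0,0,0],[0,0,0],[0,0,0],[0,0,0],[0,0,0.04],[0,0,0.04],[0,0,0.04],[0,0,0]])

```text
clock: 14.52
tcp_pos: [0.5211, -0.0008, 0.1276]
orientation: [-3.132, 0.249, -0.0]
wrist_force: [0.3, 0.4, -2.0]
opening: 0.0111
grasp_force: 59.8
```

carry_out(hand=[1,1,1,1,1,1,1,1,1,1,1,1], travel=[[0.05,0,0],[0.05,0,0],[0.05,0,-0.002],[0.05,0,-0.003],[0.05,0,-0.003],[0.05,0,-0.004],[0.05,0,-0.006],[0.05,0.001,-0.006],[0.05,0.001,-0.006],[0.05,0.001,-0.006],[0.05,0.001,-0.006],[0.05,0.001,-0.006]], angular=[[0,0,0.1],[0,0,0.13],[0,0,0.16],[0,0,0.21],[0,0,0.24],[0,0,0.29],[0,0,0.35],[0,0,0.38],[0,0,0.4],[0,0,0.41],[0,0,0.41],[0,0,0.41]])

```text
clock: 15.52
tcp_pos: [0.5431, -0.0078, 0.1289]
orientation: [3.032, -0.819, -0.003]
wrist_force: [-0.3, -1.3, -2.8]
opening: 0.0111
grasp_force: 59.6
```

carry_out(hand=[1,1,1,1,1,1,1,1,1,1,1,1], travel=[[0.05,0.001,-0.006],[0.05,0.001,-0.006],[0.05,0.001,-0.006],[0.05,0.001,-0.004],[0.05,0.001,-0.003],[0.05,0.001,-0.003],[0.05,0.001,-0.003],[0.05,0.001,-0.003],[0.05,0.001,-0.002],[0.05,0.001,0],[0.05,0.001,0],[0.05,0.001,0]], angular=[[0,0,0.4],[0,0,0.4],[0,0,0.4],[0,0,0.41],[0,0,0.41],[0,0,0.41],[0,0,0.42],[0,0,0.42],[0,0,0.42],[0,0,0.41],[0,0,0.41],[0,0,0.41]])

```text
clock: 16.52
tcp_pos: [0.5607, -0.0244, 0.1309]
orientation: [2.724, -1.565, -0.0]
wrist_force: [-1.3, -0.2, -1.3]
opening: 0.0108
grasp_force: 59.8
```

carry_out(hand=[1,1,1,1,1,1,1,1,1,1,1,1], travel=[[0.05,-0.002,0],[0.05,-0.002,0.001],[0.05,0,0.002],[0.05,0.001,0.002],[0.05,0.001,0.002],[0.05,0.001,0.003],[0.05,0.001,0.003],[0.05,0.001,0.003],[0.05,0.001,0.003],[0.05,0.001,0.003],[0.05,0.001,0.003],[0.05,0.001,0.003]], angular=[[0,0,0.33],[0,0,0.33],[0,0,0.33],[0,0,0.31],[0,0,0.31],[0,0,0.31],[0,0,0.3],[0,0,0.3],[0,0,0.3],[0,0,0.29],[0,0,0.29],[0,0,0.29]])

```text
clock: 17.52
tcp_pos: [0.5685, -0.0468, 0.1296]
orientation: [2.374, -2.058, -0.001]
wrist_force: [-0.9, -0.2, -1.0]
opening: 0.0114
grasp_force: 59.8
```

carry_out(hand=[1,1,1,1,1,1,1,1,1,1,1,1], travel=[[0.05,0,0.002],[0.05,0,0.002],[0.05,0,0.002],[0.05,0,0.002],[0.05,0,0],[0.05,0,0],[0.05,0,0],[0.05,0,0],[0.05,0,0],[0.05,0,0],[0.05,0,0],[0.04,0,0]], angular=[[0,0,0.23],[0,0,0.23],[0,0,0.23],[0,0,0.13],[0,0,0.13],[0,0,0.13],[0,0,0.06],[0,0,0.06],[0,0,0.06],[0,0,0.04],[0,0,0.04],[0,0,0.04]])

```text
clock: 18.52
tcp_pos: [0.5697, -0.0705, 0.1294]
orientation: [2.222, -2.221, -0.0]
wrist_force: [-1.1, 0.7, -2.2]
opening: 0.0108
grasp_force: 59.7
```

carry_out(hand=[1,1,1,1,1,1,1,1,1,1,1,1], travel=[[0.05,0,0],[0.05,0,0],[0.05,0,0],[0.05,0,0],[0.05,0,0],[0.05,0,0],[0.05,0,0],[0.05,0,0],[0.05,0,0],[0.03,0,0],[0,0,0],[0,0,0]], angular=[[0,0,0.02],[0,0,0.02],[0,0,0.02],[0,0,0.02],[0,0,0.02],[0,0,0.02],[0,0,0.02],[0,0,0],[0,0,0],[0,0,0],[0,0,0],[0,0,0]])

```text
clock: 19.52
tcp_pos: [0.5696, -0.0898, 0.1295]
orientation: [2.205, -2.237, 0.0]
wrist_force: [-1.6, -0.7, -4.3]
opening: 0.0113
grasp_force: 59.6
```

```bash
python3 - <<'E'
from fit2 import *
im,d=frames(3);s=observe();print(s["tcp_pos"],s["wrist_force"],s["clock"],s["q"])
cv2.imwrite("pics/p3.png",cv2.resize(im[160:240,250:350],None,fx=6,fy=6,interpolation=cv2.INTER_CUBIC)[...,::-1])
E
```

```text
[ 0.5696386  -0.08977255  0.12950626] [-1.5467814  -1.28223013 -3.29301497] 19.6667 [ 1.15085923e-01  3.56740776e-01 -1.23407054e-02  5.66922577e-04
 -1.20204533e+00 -1.29145176e-01]fit2.py:7: RuntimeWarning: All-NaN slice encountered
  D=np.array(D);d=np.where(D>0,D,np.nan);return np.mean(I,0).astype(np.uint8),np.nan_to_num(np.nanmedian(d,0))
```

View pics/p3.png

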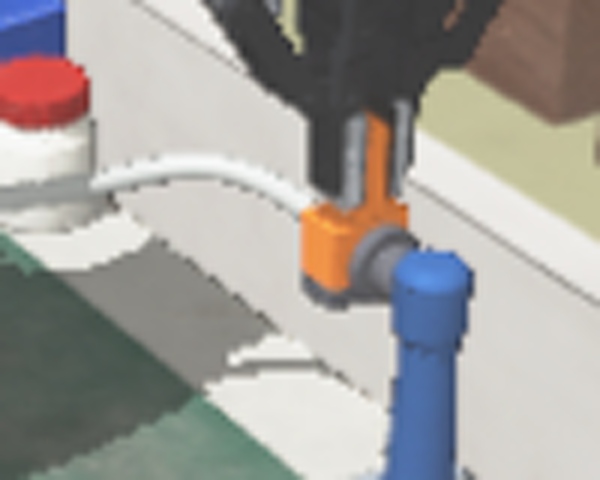

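The collar is on the last straight at crop (350, 250), a few mm short of the flange at (385, 265). I'll creep in from here.

carry_out(hand=[1,1,1,1,1,1,1,1,1,1], travel=[[0.02,0.002,0],[0.02,0.002,0],[0.02,0.002,0],[0.02,0.002,0],[0.02,0.002,0],[0.02,0,0],[0.02,0,0],[0.02,0,0],[0,0,0],[0,0,0]], angular=[[0,0,0],[0,0,0],[0,0,0],[0,0,0],[0,0,0],[0,0,0],[0,0,0],[0,0,0],[0,0,0],[0,0,0]])

```text
clock: 20.5
tcp_pos: [0.5694, -0.0959, 0.1296]
orientation: [-2.206, 2.237, -0.0]
wrist_force: [-0.5, 0.6, -3.4]
opening: 0.011
grasp_force: 59.7
```

carry_out(hand=[1,1,1,1,1,1], travel=[[0.015,0,0],[0.015,0,0],[0.015,0,0],[0.015,0,0],[0,0,0],[0,0,0]], angular=[[0,0,0],[0,0,0],[0,0,0],[0,0,0],[0,0,0],[0,0,0]])

```text
clock: 21.0
tcp_pos: [0.5694, -0.0962, 0.1296]
orientation: [-2.204, 2.234, 0.003]
wrist_force: [-1.7, 8.6, -0.2]
opening: 0.0112
grasp_force: 60.0
```

carry_out(hand=[1,1,1,1,1,1,1,1], travel=[[-0.01,0,0],[0,0,0],[0,0,0],[0,0,0],[0,0,0],[0,0,0],[0,0,0],[0,0,0]], angular=[[0,0,0],[0,0,0],[0,0,0],[0,0,0],[0,0,0],[0,0,0],[0,0,0],[0,0,0]])

```text
clock: 21.67
tcp_pos: [0.5694, -0.0962, 0.1296]
orientation: [-2.205, 2.235, 0.002]
wrist_force: [-1.8, 8.1, 0.2]
opening: 0.0111
grasp_force: 60.0
```

```bash
python3 - <<'E'
from fit2 import *
im,d=frames(3);s=observe();print(s["tcp_pos"],s["wrist_force"],s["clock"],s["torque"])
cv2.imwrite("pics/p4.png",cv2.resize(im[180:220,290:340],None,fx=14,fy=14,interpolation=cv2.INTER_CUBIC)[...,::-1])
E
```

```text
[ 0.5693589  -0.09619169  0.12960035] [-2.01896715  7.34946352 -1.30396377] 21.8167 [2.67905312 0.69419443 0.04609697]fit2.py:7: RuntimeWarning: All-NaN slice encountered
  D=np.array(D);d=np.where(D>0,D,np.nan);return np.mean(I,0).astype(np.uint8),np.nan_to_num(np.nanmedian(d,0))
```

View pics/p4.png

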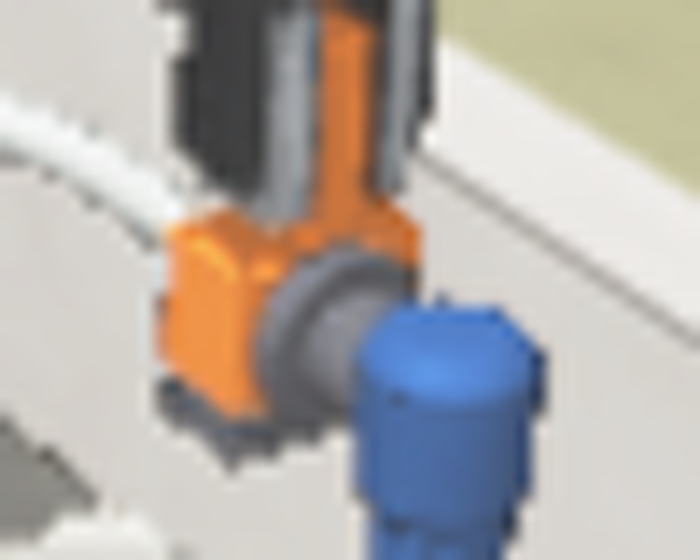

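The collar (crop 290, 320) lies against the flange (crop 330, 340). I'll ease slightly and hold.

carry_out(hand=[1,1,1,1,1,1,1,1,1,1,1,1], travel=[[-0.01,0,0],[0,0,0],[0,0,0],[0,0,0],[0,0,0],[0,0,0],[0,0,0],[0,0,0],[0,0,0],[0,0,0],[0,0,0],[0,0,0]], angular=[[0,0,0],[0,0,0],[0,0,0],[0,0,0],[0,0,0],[0,0,0],[0,0,0],[0,0,0],[0,0,0],[0,0,0],[0,0,0],[0,0,0]])

```text
clock: 22.82
tcp_pos: [0.5694, -0.0961, 0.1296]
orientation: [-2.205, 2.235, 0.002]
wrist_force: [-1.9, 5.3, -1.0]
opening: 0.011
grasp_force: 60.0
```

carry_out(hand=[0.9,0.8,0.7,0.6,0.5,0.5,0.5,0.5,0.5,0.5,0.5,0.5], travel=[[0,0,0],[0,0,0],[0,0,0],[0,0,0],[0,0,0],[0,0,0],[0,0,-0.1],[0,0,-0.3],[0,0,-0.5],[0,0,-0.6],[0,0,-0.6],[0,0,-0.4]], angular=[[0,0,0],[0,0,0],[0,0,0],[0,0,0],[0,0,0],[0,0,0],[0,0,0],[0,0,0],[0,0,0],[0,0,0],[0,0,0],[0,0,0]])

```text
clock: 23.82
tcp_pos: [0.5699, -0.0979, 0.2326]
orientation: [-2.205, 2.235, -0.005]
wrist_force: [0.5, -0.2, 0.2]
opening: 0.0427
grasp_force: 0.0
```

```bash
python3 - <<'E'
from fit2 import *
im,d=frames(3);s=observe();print(s["tcp_pos"],s["wrist_force"],s["clock"],s["opening"])
cv2.imwrite("pics/p5.png",cv2.resize(im[170:220,285:345],None,fx=12,fy=12,interpolation=cv2.INTER_CUBIC)[...,::-1])
E
```

```text
[ 0.57003285 -0.09758569  0.23140415] [-0.34704392 -0.16634573 -0.88851189] 23.9667 0.042733955585537976fit2.py:7: RuntimeWarning: All-NaN slice encountered
  D=np.array(D);d=np.where(D>0,D,np.nan);return np.mean(I,0).astype(np.uint8),np.nan_to_num(np.nanmedian(d,0))
```

View pics/p5.png

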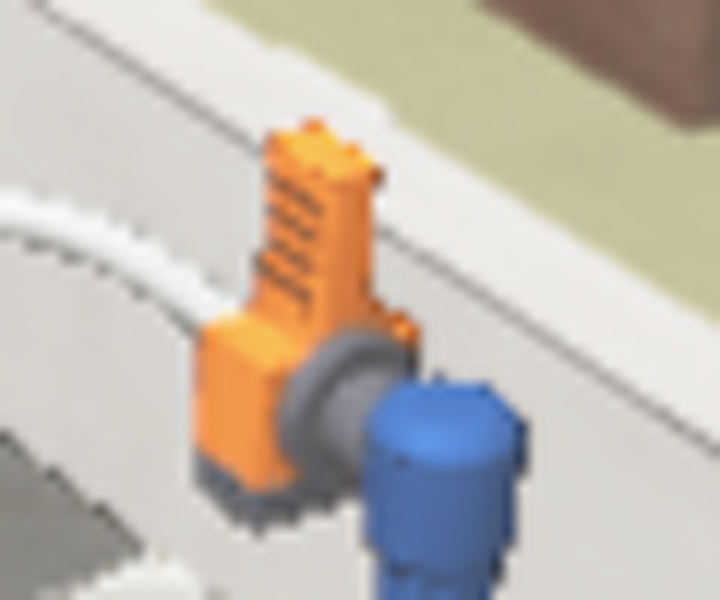

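The released collar hangs tab up at crop (300, 380), flush against the flange at (340, 400). I'll let it settle for a second and hand in.

carry_out(hand=[0.5,0.5,0.5,0.5,0.5,0.5,0.5,0.5,0.5,0.5,0.5,0.5], travel=[[0,0,0],[0,0,0],[0,0,0],[0,0,0],[0,0,0],[0,0,0],[0,0,0],[0,0,0],[0,0,0],[0,0,0],[0,0,0],[0,0,0]], angular=[[0,0,0],[0,0,0],[0,0,0],[0,0,0],[0,0,0],[0,0,0],[0,0,0],[0,0,0],[0,0,0],[0,0,0],[0,0,0],[0,0,0]])

```text
clock: 24.97
tcp_pos: [0.5692, -0.0975, 0.2295]
orientation: [-2.206, 2.237, -0.0]
wrist_force: [-0.3, -0.5, -0.2]
opening: 0.0427
grasp_force: 0.0
```

```bash
python3 -c "
from plant import *
print(finish_job())"
```

```text
the job is handed in; nothing more can be done
None
```

The job is handed in at about 25 s (no verdict was returned): the small orange collar is threaded on, was held against the flange for about 2 s with the wrist force at 5–9 N, and now hangs released, tab up and flush with the flange.

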